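# Set out four shoe heels by height on the sizing board

## Task

Line the four leather shoe heels up by height on the wooden sizing board, one on each green pad: the shortest on the pad next to the brass disc, then each next taller one, the tallest at the other end. Stand each heel upright, centred on its pad and squared up with it (round back towards either end of the board), and let go of them all.

Things in the scene. Friction and masses are not known exactly. Their poses are not given: they have to be found in the camera images.
- heel_a_mid (a point): Loose shoe heel of stacked leather, pale tan, the shortest: 26 mm tall, standing upright. D-shaped from above, 46 mm wide along its own x (two flat parallel sides, plain to grip across), 52 mm long along its own y: flat face at -y, round back at +y; z up. This point is its centre, half-way up (13 mm above its underside). About 56 g. Starts on the table on the robot's side of the sizing board, turned by up to 0.6 rad.
- heel_b_mid (a point): Loose shoe heel of stacked leather, orange-brown, the second shortest: 38 mm tall, standing upright. D-shaped from above, 46 mm wide along its own x (two flat parallel sides, plain to grip across), 52 mm long along its own y: flat face at -y, round back at +y; z up. This point is its centre, half-way up (19 mm above its underside). About 68 g. Starts on the table on the robot's side of the sizing board, turned by up to 0.6 rad.
- heel_c_mid (a point): Loose shoe heel of stacked leather, dark oxblood red, the second tallest: 50 mm tall, standing upright. D-shaped from above, 46 mm wide along its own x (two flat parallel sides, plain to grip across), 52 mm long along its own y: flat face at -y, round back at +y; z up. This point is its centre, half-way up (25 mm above its underside). About 80 g. Starts on the table on the robot's side of the sizing board, turned by up to 0.6 rad.
- heel_d_mid (a point): Loose shoe heel of stacked leather, black with a dark grey top, the tallest: 64 mm tall, standing upright. D-shaped from above, 46 mm wide along its own x (two flat parallel sides, plain to grip across), 52 mm long along its own y: flat face at -y, round back at +y; z up. This point is its centre, half-way up (32 mm above its underside). About 94 g. Starts on the table on the robot's side of the sizing board, turned by up to 0.6 rad.
- pad1: Dark green rectangular pad, one of four in a row (85 mm from centre to centre) on a fixed pale wooden sizing board (100 x 420 x 10 mm). Pad 60 mm along its x (across the board) by 66 mm along its y (along the board), 3 mm thick, fixed; its top is 13 mm above the table. Origin: centre of its underside, 3 mm below its top. The row runs pad1, pad2, pad3, pad4 towards the board's own +y. The board lies across in front of the robot, turned by up to 0.2 rad.
- pad2: Dark green rectangular pad, one of four in a row (85 mm from centre to centre) on a fixed pale wooden sizing board (100 x 420 x 10 mm). Pad 60 mm along its x (across the board) by 66 mm along its y (along the board), 3 mm thick, fixed; its top is 13 mm above the table. Origin: centre of its underside, 3 mm below its top. The row runs pad1, pad2, pad3, pad4 towards the board's own +y. The board lies across in front of the robot, turned by up to 0.2 rad.
- pad3: Dark green rectangular pad, one of four in a row (85 mm from centre to centre) on a fixed pale wooden sizing board (100 x 420 x 10 mm). Pad 60 mm along its x (across the board) by 66 mm along its y (along the board), 3 mm thick, fixed; its top is 13 mm above the table. Origin: centre of its underside, 3 mm below its top. The row runs pad1, pad2, pad3, pad4 towards the board's own +y. The board lies across in front of the robot, turned by up to 0.2 rad.
- pad4: Dark green rectangular pad, one of four in a row (85 mm from centre to centre) on a fixed pale wooden sizing board (100 x 420 x 10 mm). Pad 60 mm along its x (across the board) by 66 mm along its y (along the board), 3 mm thick, fixed; its top is 13 mm above the table. Origin: centre of its underside, 3 mm below its top. The row runs pad1, pad2, pad3, pad4 towards the board's own +y. The board lies across in front of the robot, turned by up to 0.2 rad.
- brass_disc: Fixed shiny brass disc, 28 mm across, 4 mm thick, on the board just beyond one end of the row of pads (a like black disc lies at the other end); either end at random. It marks the end where the shortest heel belongs. Origin: centre of its underside.
Not all that is in view belongs to the job. Leave any purple look-alike of the part that bears heel_b_mid alone. Leave any blue look-alike of the part that bears heel_d_mid alone.

How it is judged:
By the outcome, as a careful person would: the job done as asked, in the order asked, and still so for the second after the job is handed in, with the robot touching nothing.
It also fails if it takes over 96 s, if anything falls off the work surface, if the arm or the gripper's body presses on something with over 40 N, if the wrist force passes 120 N, or if a joint passes its speed limit or range.

## Robot

A 6-joint arm with a two-finger parallel gripper is mounted at the origin on the work surface. World frame = base frame: x ahead of the robot, y to its left, z up, the work surface at z = 0. Lengths are in m, angles in rad, forces in N, time in s.
With the tool pointing down it reaches from about 0.35 to 0.975 m from the base axis. Payload 4.9 kg.
Tool frame: the origin (TCP) lies at the very end of the fingers, on their centre line; the grasp point (between the pads) lies 19 mm behind it (manip.grasp_offset is the distance from the TCP to the grasp point, in m); z points along the fingers, y is the line along which they close (so a half turn about z gives the same grasp; the last joint's range is limited). The gripper opens to 85 mm and grips with 20 to 120 N. Pads are 22 mm wide; open, the fingers measure 114 mm over their backs; the gripper's body (76 mm by 85 mm) begins 54 mm behind the grasp point. The pads swing forward as they close: fully open they stand 13 mm farther back than shut.
Start: joints at [0.992, 0.053, 1.613, -0, 1.476, -0.119], TCP at [0.277, 0.56, 0.231] pointing down, gripper open.
Joint ranges: [-3.01, 3.01], [-1.01, 2.22], [0.06, 2.58], [-1.02, 4.17], [0.09, 2.62], [-3.14, 3.14]. Speed limits (rad/s): [2.57, 2.57, 3.14, 3.14, 3.14, 3.14].

## Interface

Orientations are given as a unit quaternion [w, x, y, z].
In Python, from plant import manip, eyes, job_done, models gives the robot as it stands.
- The arm moves only by the tool servo_tool, never from a script. Its argument "motion" is one flat list of numbers, 5 for each row, row after row: the opening, from -1 (shut) to 1 (fully open), then the shift along the tool's x, y, z normalised to -1 to 1, where 1 is 120 mm, then the turn about the tool's z normalised to -1 to 1, where 1 is 45 degrees. A call has 1 to 5 rows; each row is the pose to reach, as a shift and turn from the pose commanded when the call began, along the tool's axes at that moment; what a row does not reach only later rows make up. A row lasts 1/8 s, in which the tool goes at most 62.5 mm and 10.7 degrees, less where a joint would pass 70% of its speed; a pose out of reach is approached as far as the arm can. A call with a number of a shift or a turn outside -1 to 1 is refused whole. A call with a gripper value outside its range is refused whole. The fingers move at their own pace and stop on an object; the grip force is fixed at half the most. Time passes only in rows, so rows that repeat a pose let the fingers close. It gives the time, the measured TCP pose, the force, the opening and the grip force at its end, in the units of the state.
- manip.state(): the state, without advancing time (a new reading comes with each control period).
- eyes.grab_frame(name): name is "scene" or "top"; returns (picture, depth): 420x560x3 uint8, red, green, blue; 420x560 float32, m along the optical axis (not along the pixel's ray), 0 where there is no reading.
- eyes.camera_params(name): a dict with "fov_y" (degrees; the focal length in pixels is half the picture's height over the tangent of half this angle, whatever the lens; pixels are square), "cx", "cy" (the principal point, pixels), "pose" (4x4, takes a point from camera to world coordinates). Camera axes: x right, y up, looking along -z (the intrinsics and any distortion apply to the point x, -y, -z); pixel columns grow to the right and rows downward; lengths in m; the calibration is good to about 2 mm. A picture is of the moment at which its call begins. camera_params takes no time and is no camera call.
- job_done(): hands the job in; it is judged then, once.
Trained networks look in the newest picture that a camera, given by its name, has taken for a name from the list of things; names that differ only in an ending like _2 or _b are one class to them, and where a whole thing is asked for, a point or a joint stands for the part that bears it (a point fixed in the world has none). Each returns a list of dicts, best first, with "p" (0 to 1); they miss things now and then, are a little off and sometimes report something else, mostly with a low value. They report only what shows in the picture. A call takes as long as a camera call. They do not tell look-alikes from the thing itself.
- models.regions_of(camera, label): "mask" (420x560 bool, what is visible of it) and "pixel" ([column, row] in pixels, amid what is visible of it).
The state is a dict: "time": time; "joint_pos": joint angles; "joint_vel": joint speeds; "joint_efforts": joint torques, N m; "tool_pos": TCP position; "tool_rot": TCP orientation; "contact_force": force on the tool from outside, world axes, zero at the start; "ft_torque": the same for the moment, N m; "gripper_width": opening from 0.0 (shut) to 1.0 (fully open); "grasp_force": force on a finger pad.
Only numpy, scipy, OpenCV 4.12 (cv2) and the standard library are available. Lean on these libraries where they do the work, as an engineer would, in place of code of your own. Each camera call takes 0.05 s, during which the arm holds its last target. There are 200 camera calls.

## Working session

There is one attempt and no reset: what is moved stays moved. The work goes in short steps, Python scripts to look and compute and a tool call to move; the robot and the scene stay as the last step left them, time stands still between calls to the robot, and variables do not carry over. Pictures are saved under pics/ and viewed, at most 14 in all, crops included, and the job is handed in when it is done.

Besides the shell and the picture viewer there is one more tool, called after ">>>" as a command line: name --argument value ..., lists and objects as JSON in quotes. servo_tool: Moves the arm, as the interface text tells. Its arguments: {"type":"object","properties":{"motion":{"type":"array","items":{"type":"number","minimum":-1,"maximum":1}}},"required":["motion"]}

```bash
ls; mkdir -p pics; cat > h.py <<'E'
import numpy as np, cv2
from plant import manip, eyes, models
def cloud(name,depth):
    p=eyes.camera_params(name);H,W=depth.shape
    f=H/2/np.tan(np.radians(p["fov_y"])/2)
    v,u=np.mgrid[:H,:W]
    P=np.stack([(u-p["cx"])/f*depth,-(v-p["cy"])/f*depth,-depth],-1)
    T=np.array(p["pose"]);return P@T[:3,:3].T+T[:3,3]
E
python3 - <<'E'
from h import *
print(manip.state(), manip.grasp_offset)
for n in ["top","scene"]:
    im,d=eyes.grab_frame(n); cv2.imwrite(f"pics/{n}0.png",im[:,:,::-1]); np.savez(f"{n}0.npz",im=im,d=d); print(eyes.camera_params(n))
E
```

```text
pics
{'time': 0.0, 'joint_pos': array([ 9.91984224e-01,  5.33527430e-02,  1.61429081e+00, -2.07010967e-05,
        1.47602542e+00, -1.19000295e-01]), 'joint_vel': array([-7.03579722e-04,  3.94887879e-04, -7.77881432e-04, -4.27417088e-06,
        4.24749815e-04,  3.11140612e-04]), 'joint_efforts': array([-7.76492088e-04, -3.93690205e+01, -3.70172954e+01, -2.58996879e-04,
        6.95940820e-03, -2.02031850e-05]), 'tool_pos': array([0.27702042, 0.55955193, 0.23006749]), 'tool_rot': array([-3.45233700e-04,  2.27884818e-01,  9.73687543e-01, -9.79130586e-04]), 'contact_force': array([0.03171001, 0.33266513, 0.10405519]), 'ft_torque': array([-0.0521654 ,  0.02230179,  0.02120704]), 'grasp_force': 0.0, 'gripper_width': 1.0013923537335403} 0.0187
{'fov_y': 54.51492245352188, 'cx': 282.7486181171055, 'cy': 215.04174142228769, 'pose': array([[-0.0085046 ,  0.99553155, -0.09404571,  0.44166623],
       [-0.99990345, -0.0095    , -0.01014153,  0.03275146],
       [-0.01098965,  0.09395038,  0.99551622,  0.86826376],
       [ 0.        ,  0.        ,  0.        ,  1.        ]])}
{'fov_y': 57.79978875346467, 'cx': 284.7436772301831, 'cy': 210.74763077442296, 'pose': array([[ 0.04958845, -0.73198281,  0.67951611,  1.02368966],
       [ 0.99876606,  0.03818867, -0.03174879,  0.00647511],
       [-0.00271025,  0.680252  ,  0.73297331,  0.58872512],
       [ 0.        ,  0.        ,  0.        ,  1.        ]])}
```

View pics/top0.png

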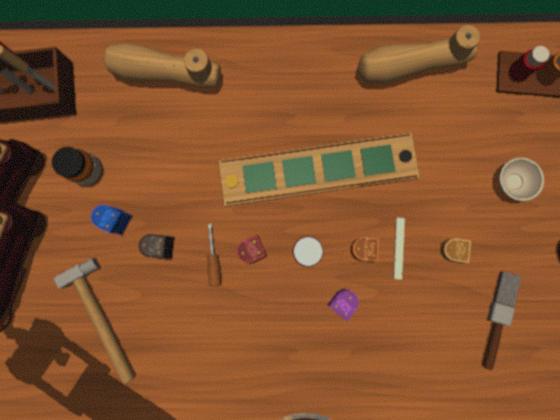

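View pics/scene0.png

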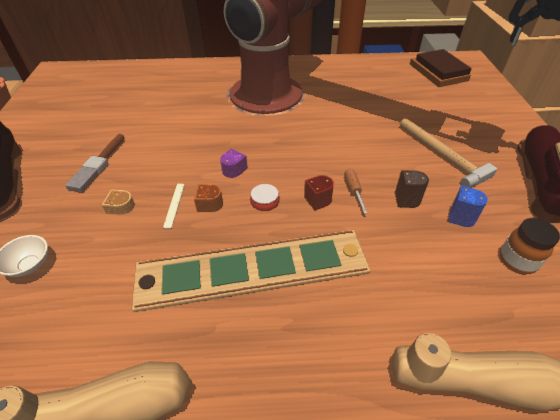

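```bash
python3 - <<'E'
from h import *
im,d=eyes.grab_frame("top"); C=cloud("top",d)
for n in ["heel_a_mid","heel_b_mid","heel_c_mid","heel_d_mid","pad1","brass_disc"]:
    for r in models.regions_of("top",n):
        m=r["mask"]; P=C[m&(d>0)]
        print(n,round(r["p"],2),np.round(r["pixel"]),m.sum(),np.median(P,0).round(3),np.percentile(P[:,2],95).round(3),im[m].mean(0).round())
E
```

```text
heel_b_mid 0.66 [343. 302.] 544 [ 0.341 -0.08   0.039] 0.041 [134.  73. 134.]
heel_b_mid 0.6 [365. 249.] 634 [ 0.449 -0.126  0.038] 0.041 [148.  89.  47.]
heel_c_mid 0.96 [253. 248.] 597 [0.449 0.105 0.051] 0.053 [133.  65.  57.]
heel_d_mid 0.78 [113. 218.] 857 [0.515 0.386 0.064] 0.067 [ 43.  66. 113.]
heel_d_mid 0.75 [155. 245.] 805 [0.459 0.293 0.064] 0.067 [75. 61. 50.]
pad1 0.79 [376. 158.] 880 [ 0.638 -0.161  0.013] 0.016 [ 75. 106.  75.]
pad1 0.79 [258. 177.] 801 [0.604 0.091 0.014] 0.016 [ 86. 120.  87.]
pad1 0.6 [339. 168.] 874 [ 0.626 -0.077  0.013] 0.016 [ 84. 115.  82.]
pad1 0.6 [295. 168.] 886 [0.616 0.008 0.014] 0.016 [ 90. 120.  87.]
brass_disc 0.61 [231. 180.] 145 [0.596 0.15  0.015] 0.017 [188. 144.  57.]
brass_disc 0.28 [257. 176.] 858 [0.604 0.091 0.014] 0.016 [ 88. 120.  87.]
```

The top picture shows the brass disc at (231,181) and the black disc at (405,156). The pads are at (260,178), (299,171), (338,166) and (377,160).

Candidates:
- **a:** pale tan at (458,250), with no rival.
- **b:** orange-brown at (365,249). Purple at (344,303) is the decoy.
- **c:** oxblood at (252,249). The red/white lid at (308,251) is not it.
- **d:** black at (155,245). Blue at (110,218) is the decoy.

Next I'll fit the outlines.

```bash
cat >> h.py <<'E'
from scipy.optimize import minimize
_t=np.linspace(0,np.pi,25)
D=np.vstack([[[-.023,-.026],[.023,-.026]],np.c_[.023*np.cos(_t),.003+.023*np.sin(_t)]])
RECT=np.array([[-.03,-.033],[.03,-.033],[.03,.033],[-.03,.033]])
ROW=[RECT+[0,y] for y in (-.1275,-.0425,.0425,.1275)]
HT=dict(a=.026,b=.038,c=.050,d=.064); S=4
def proj(name,P):
    p=eyes.camera_params(name);f=210/np.tan(np.radians(p["fov_y"])/2);T=np.array(p["pose"])
    q=(np.asarray(P)-T[:3,3])@T[:3,:3]
    return np.c_[p["cx"]-f*q[:,0]/q[:,2],p["cy"]+f*q[:,1]/q[:,2]]
def polypix(name,polys,x,z):
    c,s=np.cos(x[2]),np.sin(x[2]);R=np.array([[c,-s],[s,c]])
    return [proj(name,np.c_[p@R.T+x[:2],np.full(len(p),z)]) for p in polys]
def fit(name,mask,polys,x0,z,yaws):
    m=cv2.resize(mask.astype(np.float32),None,fx=S,fy=S,interpolation=cv2.INTER_LINEAR)>.5
    def cost(q):
        x=[q[0]/100,q[1]/100,q[2]/5]; r=np.zeros(m.shape,np.uint8)
        for p in polypix(name,polys,x,z):
            cv2.fillPoly(r,[np.round(((p+.5)*S-.5)*16).astype(np.int32)],1,shift=4)
        r=r>0; return 1-(r&m).sum()/max(1,(r|m).sum())
    best=min((minimize(cost,[x0[0]*100,x0[1]*100,y*5],method="Nelder-Mead",options=dict(initial_simplex=np.array([x0[0]*100,x0[1]*100,y*5])+np.array([[0,0,0],[.6,0,0],[0,.6,0],[0,0,1]]),maxiter=150)) for y in yaws),key=lambda r:r.fun)
    q=best.x;return np.array([q[0]/100,q[1]/100,q[2]/5]),best.fun
def heelmask(C,d,c,h,base=0):
    m=(d>0)&(np.hypot(C[...,0]-c[0],C[...,1]-c[1])<.05)&(C[...,2]>base+h-.007)
    n,l,s,_=cv2.connectedComponentsWithStats(m.astype(np.uint8))
    return l==1+np.argmax(s[1:,4])
E
python3 - <<'E'
from h import *
z=np.load("top0.npz");im,d=z["im"],z["d"];C=cloud("top",d);big=cv2.resize(im[:,:,::-1],None,fx=S,fy=S,interpolation=cv2.INTER_CUBIC)
px=dict(a=(458,250),b=(365,249),c=(252,249),d=(152,244))
for k,(u,v) in px.items():
    h=HT[k];c=np.median(C[v-4:v+5,u-4:u+5].reshape(-1,3),0)
    m=heelmask(C,d,c,h)
    x,e=fit("top",m,[D],c[:2],h,np.arange(0,6.28,.52)); P=C[m]
    print(k,c.round(3),m.sum(),x.round(4),round(e,3),"z",np.median(P[:,2]).round(4))
    cv2.polylines(big,[np.round((polypix("top",[D],x,h)[0]+.5)*S).astype(int)],True,(0,255,0),1)
f=im.astype(int);g=(f[...,1]>f[...,0]+10)&(f[...,1]>f[...,2]+5);g[:100]=0;g[230:]=0
g=cv2.morphologyEx(g.astype(np.uint8),cv2.MORPH_OPEN,np.ones((5,5)))>0
x,e=fit("top",g,ROW,[.62,-.035],.013,[-.15,0,.15]);print("row",x.round(4),round(e,3),g.sum())
for p in polypix("top",ROW,x,.013): cv2.polylines(big,[np.round((p+.5)*S).astype(int)],True,(0,0,255),1)
cv2.imwrite("pics/fit0.png",cv2.resize(big[130*S:290*S,130*S:480*S],(790,361),interpolation=cv2.INTER_AREA))
E
```

```text
a [ 0.446 -0.317  0.027] 555 [ 0.4459 -0.3134 -0.1388] 0.057 z 0.0265
b [ 0.449 -0.125  0.039] 540 [ 0.4496 -0.1245  6.204 ] 0.046 z 0.0387Traceback (most recent call last):
  File "<stdin>", line 7, in <module>
  File "h.py", line 29, in fit
    best=min((minimize(cost,[x0[0]*100,x0[1]*100,y*5],method="Nelder-Mead",options=dict(initial_simplex=np.array([x0[0]*100,x0[1]*100,y*5])+np.array([[0,0,0],[.6,0,0],[0,.6,0],[0,0,1]]),maxiter=150)) for y in yaws),key=lambda r:r.fun)
  File "h.py", line 29, in <genexpr>
    best=min((minimize(cost,[x0[0]*100,x0[1]*100,y*5],method="Nelder-Mead",options=dict(initial_simplex=np.array([x0[0]*100,x0[1]*100,y*5])+np.array([[0,0,0],[.6,0,0],[0,.6,0],[0,0,1]]),maxiter=150)) for y in yaws),key=lambda r:r.fun)
              ~~~~~~~~^^^^^^^^^^^^^^^^^^^^^^^^^^^^^^^^^^^^^^^^^^^^^^^^^^^^^^^^^^^^^^^^^^^^^^^^^^^^^^^^^^^^^^^^^^^^^^^^^^^^^^^^^^^^^^^^^^^^^^^^^^^^^^^^^^^^^^^^^^^^^^^^^^^^^^^^^^^^^^^^^^^^^^^^^^^^^^^^^
    res = _minimize_neldermead(fun, x0, args, callback, bounds=bounds,
                               **options)
    fxr = func(xr)
    fx = function(np.copy(x), *(wrapper_args + args))
  File "h.py", line 26, in cost
    for p in polypix(name,polys,x,z):
             ~~~~~~~^^^^^^^^^^^^^^^^
  File "h.py", line 21, in polypix
    return [proj(name,np.c_[p@R.T+x[:2],np.full(len(p),z)]) for p in polys]
            ~~~~^^^^^^^^^^^^^^^^^^^^^^^^^^^^^^^^^^^^^^^^^^^
  File "h.py", line 16, in proj
    p=eyes.camera_params(name);f=210/np.tan(np.radians(p["fov_y"])/2);T=np.array(p["pose"])
ValueError: time passes only in moves, steps and waits
```

```bash
sed -i 's/eyes.camera_params(name)/params(name)/; 2a import functools\nparams=functools.lru_cache(None)(eyes.camera_params)' h.py
cat > f0.py <<'E'
from h import *
z=np.load("top0.npz");im,d=z["im"],z["d"];C=cloud("top",d);big=cv2.resize(im[:,:,::-1],None,fx=S,fy=S,interpolation=cv2.INTER_CUBIC)
px=dict(a=(458,250),b=(365,249),c=(252,249),d=(152,244))
for k,(u,v) in px.items():
    h=HT[k];c=np.median(C[v-4:v+5,u-4:u+5].reshape(-1,3),0)
    m=heelmask(C,d,c,h)
    x,e=fit("top",m,[D],c[:2],h,np.arange(0,6.28,.52)); P=C[m]
    print(k,c.round(3),m.sum(),x.round(4),round(e,3),"z",np.median(P[:,2]).round(4))
    cv2.polylines(big,[np.round((polypix("top",[D],x,h)[0]+.5)*S).astype(int)],True,(0,255,0),1)
f=im.astype(int);g=(f[...,1]>f[...,0]+10)&(f[...,1]>f[...,2]+5);g[:100]=0;g[230:]=0
g=cv2.morphologyEx(g.astype(np.uint8),cv2.MORPH_OPEN,np.ones((5,5)))>0
x,e=fit("top",g,ROW,[.62,-.035],.013,[-.15,0,.15]);print("row",x.round(4),round(e,3),g.sum())
for p in polypix("top",ROW,x,.013): cv2.polylines(big,[np.round((p+.5)*S).astype(int)],True,(0,0,255),1)
cv2.imwrite("pics/fit0.png",cv2.resize(big[130*S:290*S,130*S:480*S],(790,361),interpolation=cv2.INTER_AREA))
print(manip.state()["time"])
E
python3 f0.py
```

```text
a [ 0.446 -0.317  0.027] 555 [ 0.4459 -0.3134 -0.1388] 0.057 z 0.0265
b [ 0.449 -0.125  0.039] 540 [ 0.4496 -0.1245  6.204 ] 0.046 z 0.0387
c [0.451 0.103 0.051] 548 [0.4487 0.1092 0.4172] 0.034 z 0.0508
d [0.463 0.299 0.065] 576 [0.4592 0.3009 6.1788] 0.058 z 0.0648
row [ 0.6212 -0.0347  0.1356] 0.103 3131
0.45
```

View pics/fit0.png

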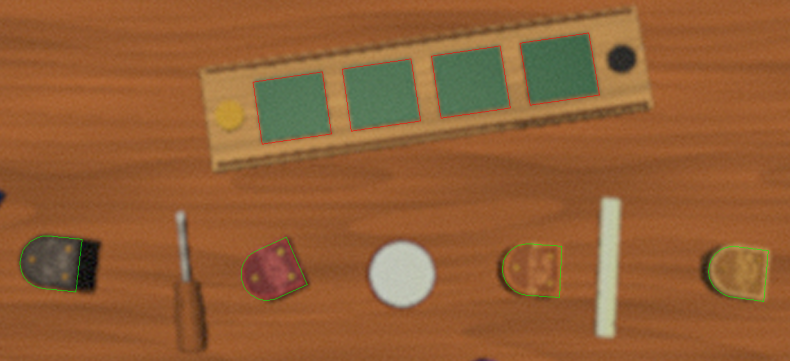

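```bash
cat > plan.py <<'E'
# usage: plan.py x y z toolyaw   (toolyaw = world angle of tool y, mod pi)
import sys; from h import *
from scipy.spatial.transform import Rotation as R
s=manip.state();p=s["tool_pos"];q=s["tool_rot"];M=R.from_quat(np.r_[q[1:],q[0]]).as_matrix()
tx,ty,tz,tw=map(float,sys.argv[1:5]);a=np.arctan2(M[1,1],M[0,1])
dw=(tw-a+np.pi/2)%np.pi-np.pi/2;dp=np.array([tx,ty,tz])-p
print("t",round(s["time"],2),"pos",p.round(4),"yaw",round(a,4),"tilt",np.degrees(np.arccos(-M[2,2])).round(2),"w",round(s["gripper_width"],3),"gf",s["grasp_force"],"F",s["contact_force"].round(1),"j6",s["joint_pos"][5].round(2),"left",dp.round(4),round(dw,4))
n=max(1,int(np.ceil(abs(dw)/.785)))
while True:
    out=[];
    for i in range(n):
        b=a+dw*i/n;A=np.array([[np.sin(b),-np.cos(b),0],[np.cos(b),np.sin(b),0],[0,0,-1]])
        # tool y=(cos b,sin b), z down, x = y cross z
        Ax=np.array([-np.sin(b),np.cos(b),0]);Ay=np.array([np.cos(b),np.sin(b),0])
        out.append(np.r_[Ax@dp,Ay@dp,-dp[2]]/n/.12)
    if np.abs(out).max()<=1: break
    n+=1
for o in out: print(np.r_[o,-dw/n/(np.pi/4)].round(3))
E
sed -i '/A=np.array(\[\[np.sin/s/;A=.*$//' plan.py; sed -i '/^while/,$ {/b=a+dw/s/;A=.*//}' plan.py
python3 plan.py .45 -.305 .18 -.139; python3 -c "
import numpy as np
c,s=np.cos(-.139),np.sin(-.139)
for n,x,y,w in [('a',.4459,-.3134,-.139),('b',.4496,-.1245,-.079),('c',.4487,.1092,.417),('d',.4592,.3009,-.1044)]: print(n,round(x+.008*np.sin(w),4),round(y-.008*np.cos(w),4),w)
w=.1356
for n,l in zip('abcd',(.1275,.0425,-.0425,-.1275)): print(n,round(.6212-np.sin(w)*(l-.008),4),round(-.0347+np.cos(w)*(l-.008),4))
"
```

```text
t 0.45 pos [0.2773 0.56   0.2312] yaw 1.111 tilt 0.01 w 1.001 gf 0.0 F [-0.3 -0.4 -0.4] j6 -0.12 left [ 0.1727 -0.865  -0.0512] -1.25
[-0.561 -0.728  0.053  0.199]
[-0.667 -0.632  0.053  0.199]
[-0.758 -0.52   0.053  0.199]
[-0.829 -0.396  0.053  0.199]
[-0.881 -0.262  0.053  0.199]
[-0.911 -0.122  0.053  0.199]
[-0.919  0.022  0.053  0.199]
[-0.904  0.164  0.053  0.199]
a 0.4448 -0.3213 -0.139
b 0.449 -0.1325 -0.079
c 0.4519 0.1019 0.417
d 0.4584 0.2929 -0.1044
a 0.605 0.0837
b 0.6165 -0.0005
c 0.628 -0.0847
d 0.6395 -0.169
```

>>> servo_tool --motion '[1, -0.56, -0.73, 0.05, 0.2, 1, -0.56, -0.73, 0.05, 0.2, 1, -0.56, -0.73, 0.05, 0.2]'

```text
time: 0.82
tool_pos: [0.299, 0.4494, 0.2247]
tool_rot: [-0.0, 0.305, 0.952, -0.0]
contact_force: [-1.6, 0.5, -0.4]
gripper_width: 0.998
grasp_force: 0.0
```

>>> servo_tool --motion '[1, -0.67, -0.63, 0.05, 0.2, 1, -0.67, -0.63, 0.05, 0.2]'

```text
time: 1.08
tool_pos: [0.3207, 0.3429, 0.2195]
tool_rot: [0.0, 0.377, 0.926, 0.0]
contact_force: [0.2, -0.3, 1.3]
gripper_width: 1.005
grasp_force: 0.0
```

>>> servo_tool --motion '[1, -0.76, -0.52, 0.05, 0.2, 1, -0.76, -0.52, 0.05, 0.2]'

```text
time: 1.32
tool_pos: [0.3425, 0.2341, 0.2138]
tool_rot: [0.0, 0.449, 0.894, 0.001]
contact_force: [1.2, -0.5, 0.8]
gripper_width: 0.997
grasp_force: 0.0
```

>>> servo_tool --motion '[1, -0.83, -0.4, 0.05, 0.2, 1, -0.83, -0.4, 0.05, 0.2, 1, -0.83, -0.4, 0.05, 0.2]'

```text
time: 1.7
tool_pos: [0.364, 0.1247, 0.2078]
tool_rot: [0.001, 0.52, 0.854, 0.0]
contact_force: [-0.1, -0.2, 0.2]
gripper_width: 1.0
grasp_force: 0.0
```

```bash
python3 plan.py .4448 -.3213 .14 -.139
```

```text
t 1.7 pos [0.364  0.1247 0.2078] yaw 0.4771 tilt 0.07 w 1.0 gf 0.0 F [-0.1 -0.2  0.2] j6 -0.34 left [ 0.0808 -0.446  -0.0678] -0.6161
[-0.903 -0.277  0.141  0.196]
[-0.935 -0.135  0.141  0.196]
[-0.944  0.01   0.141  0.196]
[-0.932  0.154  0.141  0.196]
```

>>> servo_tool --motion '[1, -0.9, -0.28, 0.14, 0.2, 1, -0.9, -0.28, 0.14, 0.2]'

```text
time: 1.95
tool_pos: [0.3843, 0.0156, 0.1911]
tool_rot: [0.001, 0.582, 0.813, 0.001]
contact_force: [0.1, 1.3, 0.5]
gripper_width: 1.003
grasp_force: 0.0
```

>>> servo_tool --motion '[1, -0.935, -0.135, 0.14, 0.2, 1, -0.935, -0.135, 0.14, 0.2]'

```text
time: 2.2
tool_pos: [0.4051, -0.097, 0.1741]
tool_rot: [0.001, 0.645, 0.764, 0.001]
contact_force: [0.9, 0.1, 0.7]
gripper_width: 1.0
grasp_force: 0.0
```

>>> servo_tool --motion '[1, -0.945, 0.01, 0.14, 0.19, 1, -0.945, 0.01, 0.14, 0.19]'

```text
time: 2.45
tool_pos: [0.4257, -0.2089, 0.157]
tool_rot: [0.0, 0.7, 0.714, 0.0]
contact_force: [0.1, 0.5, -0.1]
gripper_width: 1.001
grasp_force: 0.0
```

>>> servo_tool --motion '[1, -0.93, 0.155, 0.14, 0.19, 1, -0.93, 0.155, 0.14, 0.19, 1, -0.93, 0.155, 0.14, 0.19, 1, -0.93, 0.155, 0.14, 0.19]'

```text
time: 2.95
tool_pos: [0.4459, -0.3178, 0.1399]
tool_rot: [-0.0, 0.751, 0.66, 0.0]
contact_force: [0.0, 1.1, 0.2]
gripper_width: 0.998
grasp_force: 0.0
```

```bash
python3 plan.py .4448 -.3213 .03 -.139
```

```text
t 2.95 pos [ 0.4459 -0.3178  0.1399] yaw -0.1286 tilt 0.06 w 0.998 gf 0.0 F [0.  1.1 0.2] j6 -0.63 left [-0.0011 -0.0035 -0.1099] -0.0104
[-0.03  -0.006  0.916  0.013]
```

>>> servo_tool --motion '[1, -0.03, -0.005, 0.4, 0.013, 1, -0.03, -0.005, 0.8, 0.013, 1, -0.03, -0.005, 0.915, 0.013, 1, -0.03, -0.005, 0.915, 0.013]'

```text
time: 3.45
tool_pos: [0.4442, -0.3213, 0.0304]
tool_rot: [-0.0, 0.754, 0.656, 0.0]
contact_force: [0.3, 0.0, -0.3]
gripper_width: 1.001
grasp_force: 0.0
```

>>> servo_tool --motion '[1, 0, 0, 0.22, 0, 1, 0, 0, 0.22, 0]'

```text
time: 3.7
tool_pos: [0.4442, -0.3221, 0.0047]
tool_rot: [-0.0, 0.755, 0.656, 0.0]
contact_force: [-0.3, 0.5, -0.2]
gripper_width: 1.001
grasp_force: 0.0
```

>>> servo_tool --motion '[-1, 0, 0, 0, 0, -1, 0, 0, 0, 0, -1, 0, 0, 0, 0, -1, 0, 0, 0, 0, -1, 0, 0, 0, 0]'

```text
time: 4.32
tool_pos: [0.4451, -0.3235, 0.0058]
tool_rot: [0.002, 0.755, 0.656, 0.0]
contact_force: [0.4, 0.6, 5.3]
gripper_width: 0.526
grasp_force: 63.8
```

```bash
python3 plan.py .605 .0837 .12 .1356
```

```text
t 4.33 pos [ 0.4451 -0.3235  0.0058] yaw -0.1402 tilt 0.18 w 0.526 gf 63.78843650221825 F [0.4 0.6 5.3] j6 -0.62 left [0.1599 0.4072 0.1142] 0.2758
[ 0.887  0.211 -0.238 -0.088]
[ 0.87   0.272 -0.238 -0.088]
[ 0.849  0.331 -0.238 -0.088]
[ 0.824  0.389 -0.238 -0.088]
```

>>> servo_tool --motion '[-1, 0, 0, -0.4, 0, -1, 0, 0, -0.9, 0, -1, 0, 0, -0.9, 0]'

```text
time: 4.7
tool_pos: [0.4469, -0.3253, 0.1186]
tool_rot: [0.006, 0.755, 0.656, 0.001]
contact_force: [0.1, -0.4, -1.4]
gripper_width: 0.522
grasp_force: 63.1
```

>>> servo_tool --motion '[-1, 0.89, 0.21, 0, -0.09, -1, 0.89, 0.21, 0, -0.09, -1, 0.89, 0.21, 0, -0.09]'

```text
time: 5.08
tool_pos: [0.4836, -0.2174, 0.1106]
tool_rot: [-0.001, 0.73, 0.684, -0.0]
contact_force: [-0.5, -0.1, -0.3]
gripper_width: 0.523
grasp_force: 63.1
```

>>> servo_tool --motion '[-1, 0.87, 0.27, 0, -0.09, -1, 0.87, 0.27, 0, -0.09, -1, 0.87, 0.27, 0, -0.09]'

```text
time: 5.45
tool_pos: [0.5233, -0.1167, 0.111]
tool_rot: [-0.001, 0.706, 0.709, -0.0]
contact_force: [-0.6, -1.2, -0.7]
gripper_width: 0.527
grasp_force: 63.1
```

>>> servo_tool --motion '[-1, 0.85, 0.33, 0, -0.09, -1, 0.85, 0.33, 0, -0.09, -1, 0.85, 0.33, 0, -0.09]'

```text
time: 5.82
tool_pos: [0.5631, -0.0155, 0.1113]
tool_rot: [-0.0, 0.68, 0.733, -0.0]
contact_force: [-0.8, -1.1, -0.6]
gripper_width: 0.522
grasp_force: 63.1
```

>>> servo_tool --motion '[-1, 0.82, 0.39, 0, -0.09, -1, 0.82, 0.39, 0, -0.09, -1, 0.82, 0.39, 0, -0.09, -1, 0.82, 0.39, 0, -0.09]'

```text
time: 6.32
tool_pos: [0.602, 0.0833, 0.1113]
tool_rot: [-0.0, 0.656, 0.755, -0.001]
contact_force: [-0.3, -0.8, -1.4]
gripper_width: 0.524
grasp_force: 63.1
```

```bash
python3 plan.py .605 .0837 .03 .1356;  python3 - <<'E'
from h import *
for n in ["scene","top"]:
    im,d=eyes.grab_frame(n)
    r=models.regions_of(n,"heel_a_mid");print([(x["p"],x["pixel"]) for x in r])
    cv2.imwrite(f"pics/{n}1.png",im[:,:,::-1])
E
```

```text
t 6.33 pos [0.602  0.0833 0.1113] yaw 0.1411 tilt 0.09 w 0.524 gf 63.07677637785673 F [-0.3 -0.8 -1.4] j6 -0.13 left [ 0.003   0.0004 -0.0813] -0.0055
[-0.     0.025  0.677  0.007]
[(0.65, [311.2, 217.6])]
[]
```

View pics/scene1.png

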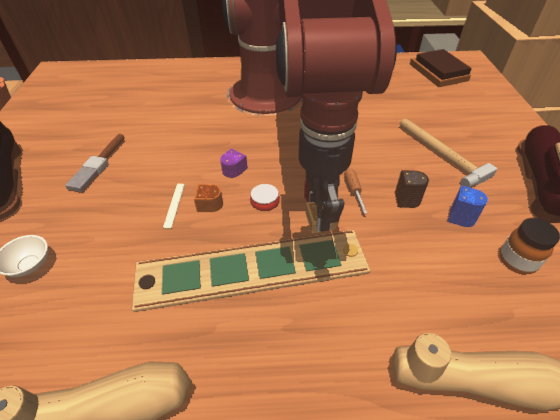

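Scene picture: heel a is held level at (318,217), above the pad next to the brass disc. I'll lower it now.

>>> servo_tool --motion '[-1, 0, 0.025, 0.3, 0.007, -1, 0, 0.025, 0.6, 0.007, -1, 0, 0.025, 0.7, 0.007, -1, 0, 0.025, 0.7, 0.007]'

```text
time: 7.02
tool_pos: [0.6048, 0.0852, 0.0274]
tool_rot: [-0.001, 0.657, 0.754, -0.001]
contact_force: [0.8, -0.5, 0.3]
gripper_width: 0.524
grasp_force: 63.1
```

```bash
python3 plan.py .605 .0837 .0185 .1356
```

```text
t 7.03 pos [0.6048 0.0852 0.0274] yaw 0.1365 tilt 0.09 w 0.524 gf 63.07461407035589 F [ 0.8 -0.5  0.3] j6 -0.12 left [ 0.0002 -0.0015 -0.0089] -0.0009
[-0.013 -0.     0.074  0.001]
```

>>> servo_tool --motion '[-1, -0.03, 0, 0.03, 0, -1, -0.03, 0, 0.055, 0, -1, -0.03, 0, 0.075, 0, -1, -0.03, 0, 0.075, 0]'

```text
time: 7.52
tool_pos: [0.6058, 0.0822, 0.0189]
tool_rot: [-0.0, 0.657, 0.754, -0.0]
contact_force: [0.5, -0.5, 0.4]
gripper_width: 0.525
grasp_force: 63.1
```

```bash
python3 plan.py .6053 .0816 .0185 .1356
```

```text
t 7.53 pos [0.6058 0.0822 0.0189] yaw 0.1372 tilt 0.01 w 0.525 gf 63.074620217084885 F [ 0.5 -0.5  0.4] j6 -0.12 left [-0.0005 -0.0006 -0.0004] -0.0016
[-0.005 -0.005  0.003  0.002]
```

>>> servo_tool --motion '[-1, -0.005, -0.004, 0.008, 0.002, -1, -0.005, -0.004, 0.015, 0.002, -1, -0.005, -0.004, 0.015, 0.002]'

```text
time: 7.9
tool_pos: [0.6061, 0.0819, 0.0188]
tool_rot: [0.0, 0.658, 0.753, 0.001]
contact_force: [-3.2, 1.1, 7.2]
gripper_width: 0.522
grasp_force: 64.0
```

Contact with the pad: release, then back off.

>>> servo_tool --motion '[1, 0, 0, 0, 0, 1, 0, 0, 0, 0, 1, 0, 0, 0, 0, 1, 0, 0, 0, 0]'

```text
time: 8.4
tool_pos: [0.6053, 0.0814, 0.0169]
tool_rot: [-0.0, 0.658, 0.753, -0.0]
contact_force: [-0.3, 0.4, 0.3]
gripper_width: 0.998
grasp_force: 0.0
```

>>> servo_tool --motion '[1, 0, 0, -0.4, 0, 1, 0, 0, -0.8, 0, 1, 0, 0, -0.8, 0]'

```text
time: 8.78
tool_pos: [0.6091, 0.0815, 0.1189]
tool_rot: [0.004, 0.658, 0.753, 0.003]
contact_force: [0.0, 0.2, 0.2]
gripper_width: 0.998
grasp_force: 0.0
```

```bash
python3 plan.py .449 -.1325 .11 -.079
```

```text
t 8.78 pos [0.6091 0.0815 0.1189] yaw 0.1356 tilt 0.59 w 0.998 gf 0.0 F [0.  0.2 0.2] j6 -0.12 left [-0.1601 -0.214  -0.0089] -0.2146
[-0.793 -0.782  0.037  0.137]
[-0.873 -0.692  0.037  0.137]
```

>>> servo_tool --motion '[1, -0.79, -0.78, 0, 0.137, 1, -0.79, -0.78, 0, 0.137, 1, -0.79, -0.78, 0, 0.137, 1, -0.79, -0.78, 0, 0.137]'

```text
time: 9.28
tool_pos: [0.5252, -0.0253, 0.1125]
tool_rot: [-0.0, 0.698, 0.716, 0.0]
contact_force: [1.1, -0.4, 0.1]
gripper_width: 0.996
grasp_force: 0.0
```

>>> servo_tool --motion '[1, -0.87, -0.69, 0, 0.137, 1, -0.87, -0.69, 0, 0.137, 1, -0.87, -0.69, 0, 0.137, 1, -0.87, -0.69, 0, 0.137, 1, -0.87, -0.69, 0, 0.137]'

```text
time: 9.9
tool_pos: [0.4467, -0.1307, 0.1132]
tool_rot: [-0.0, 0.734, 0.679, 0.0]
contact_force: [-0.9, -0.1, 0.7]
gripper_width: 1.0
grasp_force: 0.0
```

```bash
python3 plan.py .449 -.1325 .012 -.079; python3 - <<'E'
from h import *
im,d=eyes.grab_frame("top");C=cloud("top",d);h=.026
for k,c,h,b in [("a",(.6039,.0917),.026,.013)]:
    m=heelmask(C,d,c,h,b);print(m.sum());x,e=fit("top",m,[D],c,h+b,[.1356]);print(k,x.round(4),e,"z",np.median(C[m][:,2]))
E
```

```text
t 9.9 pos [ 0.4467 -0.1307  0.1132] yaw -0.0776 tilt 0.03 w 1.0 gf 0.0 F [-0.9 -0.1  0.7] j6 -0.37 left [ 0.0023 -0.0018 -0.1012] -0.0014
[-0.013  0.02   0.844  0.002]
522
a [0.6052 0.0911 0.1419] 0.039113428943937434 z 0.03975336612066649
```

Heel a is within about 1.5 mm and 0.4° of its target. Next is b.

>>> servo_tool --motion '[1, -0.013, 0.02, 0.4, 0.002, 1, -0.013, 0.02, 0.75, 0.002, 1, -0.013, 0.02, 0.855, 0.002, 1, -0.013, 0.02, 0.855, 0.002]'

```text
time: 10.45
tool_pos: [0.448, -0.1329, 0.0102]
tool_rot: [-0.001, 0.735, 0.678, -0.0]
contact_force: [0.1, -0.1, 0.0]
gripper_width: 1.002
grasp_force: 0.0
```

>>> servo_tool --motion '[-1, 0, 0, 0, 0, -1, 0, 0, 0, 0, -1, 0, 0, 0, 0, -1, 0, 0, 0, 0, -1, 0, 0, 0, 0]'

```text
time: 11.08
tool_pos: [0.4495, -0.1343, 0.0124]
tool_rot: [0.002, 0.735, 0.678, 0.001]
contact_force: [0.8, 0.2, 6.5]
gripper_width: 0.528
grasp_force: 62.9
```

>>> servo_tool --motion '[-1, 0, 0, -0.4, 0, -1, 0, 0, -0.8, 0, -1, 0, 0, -0.8, 0]'

```text
time: 11.45
tool_pos: [0.451, -0.135, 0.1115]
tool_rot: [0.005, 0.735, 0.678, 0.002]
contact_force: [0.5, -0.6, -1.6]
gripper_width: 0.527
grasp_force: 62.3
```

```bash
python3 plan.py .6165 -.0005 .11 .1356
```

```text
t 11.45 pos [ 0.451  -0.135   0.1115] yaw -0.0813 tilt 0.56 w 0.527 gf 62.286544516682625 F [ 0.5 -0.6 -1.6] j6 -0.37 left [ 0.1655  0.1345 -0.0015] 0.2169
[ 0.615  0.642  0.006 -0.138]
[ 0.541  0.705  0.006 -0.138]
```

>>> servo_tool --motion '[-1, 0.61, 0.64, 0, -0.138, -1, 0.61, 0.64, 0, -0.138, -1, 0.61, 0.64, 0, -0.138, -1, 0.61, 0.64, 0, -0.138]'

```text
time: 11.95
tool_pos: [0.5292, -0.0667, 0.105]
tool_rot: [-0.001, 0.697, 0.717, -0.001]
contact_force: [-0.3, -0.8, -1.5]
gripper_width: 0.527
grasp_force: 62.1
```

>>> servo_tool --motion '[-1, 0.53, 0.7, 0, -0.138, -1, 0.53, 0.7, 0, -0.138, -1, 0.53, 0.7, 0, -0.138, -1, 0.53, 0.7, 0, -0.138, -1, 0.53, 0.7, 0, -0.138]'

```text
time: 12.58
tool_pos: [0.6115, -0.002, 0.1062]
tool_rot: [-0.0, 0.658, 0.753, -0.0]
contact_force: [0.1, 0.4, -0.9]
gripper_width: 0.527
grasp_force: 62.1
```

```bash
python3 plan.py .6168 -.0023 .032 .1356
```

```text
t 12.57 pos [ 0.6115 -0.002   0.1062] yaw 0.134 tilt 0.06 w 0.527 gf 62.13145421817899 F [ 0.1  0.4 -0.9] j6 -0.26 left [ 0.0053 -0.0003 -0.0742] 0.0016
[-0.008  0.043  0.618 -0.002]
```

>>> servo_tool --motion '[-1, -0.008, 0.043, 0.3, -0.002, -1, -0.008, 0.043, 0.55, -0.002, -1, -0.008, 0.043, 0.64, -0.002, -1, -0.008, 0.043, 0.64, -0.002]'

```text
time: 13.08
tool_pos: [0.6171, -0.0016, 0.0293]
tool_rot: [-0.001, 0.657, 0.754, -0.0]
contact_force: [-0.5, -0.8, -1.1]
gripper_width: 0.528
grasp_force: 62.1
```

```bash
python3 plan.py .6168 -.0023 .024 .1356
```

```text
t 13.07 pos [ 0.6171 -0.0016  0.0293] yaw 0.1363 tilt 0.08 w 0.528 gf 62.134756464511156 F [-0.5 -0.8 -1.1] j6 -0.26 left [-0.0003 -0.0007 -0.0053] -0.0007
[-0.005 -0.004  0.044  0.001]
```

>>> servo_tool --motion '[-1, -0.005, -0.004, 0.02, 0, -1, -0.005, -0.004, 0.04, 0, -1, -0.005, -0.004, 0.05, 0, -1, -0.005, -0.004, 0.05, 0]'

```text
time: 13.58
tool_pos: [0.6184, -0.002, 0.0254]
tool_rot: [0.001, 0.657, 0.754, 0.0]
contact_force: [-1.6, -0.4, 4.6]
gripper_width: 0.524
grasp_force: 62.9
```

>>> servo_tool --motion '[1, 0, 0, 0, 0, 1, 0, 0, 0, 0, 1, 0, 0, 0, 0, 1, 0, 0, 0, 0]'

```text
time: 14.08
tool_pos: [0.6174, -0.0018, 0.0235]
tool_rot: [-0.0, 0.657, 0.754, -0.0]
contact_force: [-0.4, -0.1, -0.0]
gripper_width: 1.0
grasp_force: 0.0
```

>>> servo_tool --motion '[1, 0, 0, -0.4, 0, 1, 0, 0, -0.75, 0, 1, 0, 0, -0.75, 0]'

```text
time: 14.45
tool_pos: [0.6208, -0.0022, 0.1189]
tool_rot: [0.004, 0.657, 0.754, 0.003]
contact_force: [-0.1, 0.1, -0.0]
gripper_width: 1.0
grasp_force: 0.0
```

```bash
python3 plan.py .4519 .1019 .11 .417
```

```text
t 14.45 pos [ 0.6208 -0.0022  0.1189] yaw 0.1372 tilt 0.52 w 1.0 gf 0.0 F [-0.1  0.1 -0. ] j6 -0.26 left [-0.1689  0.1041 -0.0089] 0.2798
[ 0.526 -0.638  0.037 -0.178]
[ 0.61  -0.558  0.037 -0.178]
```

>>> servo_tool --motion '[1, 0.53, -0.64, 0, -0.178, 1, 0.53, -0.64, 0, -0.178, 1, 0.53, -0.64, 0, -0.178, 1, 0.53, -0.64, 0, -0.178]'

```text
time: 14.95
tool_pos: [0.5329, 0.0505, 0.1133]
tool_rot: [0.0, 0.603, 0.798, -0.0]
contact_force: [1.4, 1.0, 0.5]
gripper_width: 1.003
grasp_force: 0.0
```

>>> servo_tool --motion '[1, 0.6, -0.54, 0, -0.178, 1, 0.6, -0.54, 0, -0.178, 1, 0.6, -0.54, 0, -0.178, 1, 0.6, -0.54, 0, -0.178, 1, 0.6, -0.54, 0, -0.178]'

```text
time: 15.58
tool_pos: [0.452, 0.1016, 0.1141]
tool_rot: [0.0, 0.546, 0.838, 0.0]
contact_force: [0.3, 0.4, -0.2]
gripper_width: 1.0
grasp_force: 0.0
```

```bash
python3 plan.py .4519 .1019 .016 .417; python3 - <<'E'
from h import *
im,d=eyes.grab_frame("top");C=cloud("top",d)
for k,c,h,b in [("a",(.6039,.0917),.026,.013),("b",(.6155,.0074),.038,.013)]:
    m=heelmask(C,d,c,h,b);x,e=fit("top",m,[D],c,h+b,[.1356]);print(k,x.round(4),e,"z",np.median(C[m][:,2]))
E
```

```text
t 15.57 pos [0.452  0.1016 0.1141] yaw 0.4155 tilt 0.04 w 1.0 gf 0.0 F [ 0.3  0.4 -0.2] j6 -0.36 left [-0.0001  0.0003 -0.0981] 0.0015
[ 0.003  0.     0.818 -0.002]
a [0.6053 0.0905 0.1161] 0.03865307090348591 z 0.039795728231870275
b [0.6167 0.0071 0.1509] 0.03595036530209905 z 0.05176333007065009
```

>>> servo_tool --motion '[1, 0, 0, 0.4, 0, 1, 0, 0, 0.7, 0, 1, 0, 0, 0.82, 0, 1, 0, 0, 0.82, 0]'

```text
time: 16.12
tool_pos: [0.4505, 0.1019, 0.0147]
tool_rot: [-0.001, 0.546, 0.838, -0.001]
contact_force: [-0.2, -0.1, 0.1]
gripper_width: 1.001
grasp_force: 0.0
```

>>> servo_tool --motion '[-1, 0, 0, 0, 0, -1, 0, 0, 0, 0, -1, 0, 0, 0, 0, -1, 0, 0, 0, 0, -1, 0, 0, 0, 0]'

```text
time: 16.75
tool_pos: [0.4523, 0.1023, 0.017]
tool_rot: [0.001, 0.546, 0.838, 0.001]
contact_force: [-0.4, 1.3, 5.7]
gripper_width: 0.529
grasp_force: 62.3
```

>>> servo_tool --motion '[-1, 0, 0, -0.4, 0, -1, 0, 0, -0.8, 0, -1, 0, 0, -0.95, 0]'

```text
time: 17.12
tool_pos: [0.4523, 0.1024, 0.1325]
tool_rot: [0.002, 0.546, 0.838, 0.002]
contact_force: [0.2, -0.6, -0.9]
gripper_width: 0.533
grasp_force: 61.8
```

```bash
python3 plan.py .628 -.0867 .13 .1356
```

```text
t 17.12 pos [0.4523 0.1024 0.1325] yaw 0.4168 tilt 0.3 w 0.533 gf 61.771697625517845 F [ 0.2 -0.6 -0.9] j6 -0.35 left [ 0.1757 -0.1891 -0.0025] -0.2812
[-0.678  0.234  0.007  0.119]
[-0.653  0.296  0.007  0.119]
[-0.622  0.356  0.007  0.119]
```

>>> servo_tool --motion '[-1, -0.68, 0.23, 0, 0.12, -1, -0.68, 0.23, 0, 0.12, -1, -0.68, 0.23, 0, 0.12]'

```text
time: 17.5
tool_pos: [0.5087, 0.0379, 0.1279]
tool_rot: [-0.001, 0.585, 0.811, -0.001]
contact_force: [0.4, 0.4, -0.5]
gripper_width: 0.528
grasp_force: 61.9
```

>>> servo_tool --motion '[-1, -0.65, 0.3, 0, 0.12, -1, -0.65, 0.3, 0, 0.12, -1, -0.65, 0.3, 0, 0.12]'

```text
time: 17.88
tool_pos: [0.5673, -0.0238, 0.1281]
tool_rot: [-0.001, 0.622, 0.783, -0.0]
contact_force: [-0.4, 0.4, -1.2]
gripper_width: 0.531
grasp_force: 61.9
```

>>> servo_tool --motion '[-1, -0.605, 0.36, 0, 0.12, -1, -0.605, 0.36, 0, 0.12, -1, -0.605, 0.36, 0, 0.12, -1, -0.605, 0.36, 0, 0.12]'

```text
time: 18.38
tool_pos: [0.625, -0.083, 0.1285]
tool_rot: [-0.001, 0.658, 0.753, -0.0]
contact_force: [0.9, -0.6, -0.9]
gripper_width: 0.529
grasp_force: 61.9
```

```bash
python3 plan.py .6273 -.0845 .036 .1356
```

```text
t 18.38 pos [ 0.625  -0.083   0.1285] yaw 0.1354 tilt 0.13 w 0.529 gf 61.89715437591076 F [ 0.9 -0.6 -0.9] j6 -0.39 left [ 0.0023 -0.0015 -0.0925] 0.0002
[-0.015  0.017  0.771 -0.   ]
```

>>> servo_tool --motion '[-1, -0.015, 0.017, 0.4, 0, -1, -0.015, 0.017, 0.7, 0, -1, -0.015, 0.017, 0.79, 0, -1, -0.015, 0.017, 0.79, 0]'

```text
time: 18.88
tool_pos: [0.628, -0.0854, 0.0343]
tool_rot: [-0.001, 0.658, 0.753, -0.0]
contact_force: [0.4, -1.0, 0.0]
gripper_width: 0.528
grasp_force: 61.9
```

```bash
python3 plan.py .6273 -.0845 .029 .1356
```

```text
t 18.88 pos [ 0.628  -0.0854  0.0343] yaw 0.1348 tilt 0.07 w 0.528 gf 61.879398599267006 F [ 0.4 -1.   0. ] j6 -0.39 left [-0.0007  0.0009 -0.0053] 0.0008
[ 0.008 -0.005  0.044 -0.001]
```

>>> servo_tool --motion '[-1, 0.008, -0.006, 0.02, 0, -1, 0.008, -0.006, 0.04, 0, -1, 0.008, -0.006, 0.05, 0, -1, 0.008, -0.006, 0.05, 0]'

```text
time: 19.38
tool_pos: [0.6286, -0.0856, 0.03]
tool_rot: [0.001, 0.658, 0.753, 0.0]
contact_force: [-1.7, 1.8, 4.1]
gripper_width: 0.531
grasp_force: 62.5
```

>>> servo_tool --motion '[1, 0, 0, 0, 0, 1, 0, 0, 0, 0, 1, 0, 0, 0, 0, 1, 0, 0, 0, 0]'

```text
time: 19.88
tool_pos: [0.6277, -0.0854, 0.0282]
tool_rot: [-0.0, 0.658, 0.753, -0.0]
contact_force: [0.0, -0.2, 0.0]
gripper_width: 1.001
grasp_force: 0.0
```

>>> servo_tool --motion '[1, 0, 0, -0.4, 0, 1, 0, 0, -0.8, 0, 1, 0, 0, -0.85, 0]'

```text
time: 20.25
tool_pos: [0.6308, -0.0861, 0.1359]
tool_rot: [0.004, 0.658, 0.753, 0.002]
contact_force: [0.1, 0.8, 0.4]
gripper_width: 0.996
grasp_force: 0.0
```

```bash
python3 plan.py .4584 .2929 .13 -.1044
```

```text
t 20.25 pos [ 0.6308 -0.0861  0.1359] yaw 0.134 tilt 0.51 w 0.996 gf 0.0 F [0.1 0.8 0.4] j6 -0.39 left [-0.1724  0.379  -0.0059] -0.2384
[ 0.831 -0.25   0.012  0.076]
[ 0.814 -0.299  0.012  0.076]
[ 0.795 -0.347  0.012  0.076]
[ 0.773 -0.394  0.012  0.076]
```

>>> servo_tool --motion '[1, 0.83, -0.25, 0, 0.076, 1, 0.83, -0.25, 0, 0.076, 1, 0.83, -0.25, 0, 0.076]'

```text
time: 20.62
tool_pos: [0.583, 0.0115, 0.129]
tool_rot: [-0.001, 0.679, 0.734, -0.001]
contact_force: [0.3, -0.5, 0.2]
gripper_width: 1.0
grasp_force: 0.0
```

>>> servo_tool --motion '[1, 0.81, -0.3, 0, 0.076, 1, 0.81, -0.3, 0, 0.076, 1, 0.81, -0.3, 0, 0.076]'

```text
time: 21.0
tool_pos: [0.5407, 0.1047, 0.1296]
tool_rot: [-0.0, 0.701, 0.713, -0.001]
contact_force: [0.2, -0.4, 0.3]
gripper_width: 0.998
grasp_force: 0.0
```

>>> servo_tool --motion '[1, 0.79, -0.35, 0, 0.076, 1, 0.79, -0.35, 0, 0.076, 1, 0.79, -0.35, 0, 0.076]'

```text
time: 21.38
tool_pos: [0.4982, 0.1982, 0.13]
tool_rot: [0.0, 0.722, 0.692, -0.0]
contact_force: [-0.1, -0.5, 0.6]
gripper_width: 1.0
grasp_force: 0.0
```

>>> servo_tool --motion '[1, 0.77, -0.39, 0, 0.076, 1, 0.77, -0.39, 0, 0.076, 1, 0.77, -0.39, 0, 0.076, 1, 0.77, -0.39, 0, 0.076, 1, 0.77, -0.39, 0, 0.076]'

```text
time: 22.0
tool_pos: [0.4567, 0.2907, 0.1304]
tool_rot: [0.0, 0.744, 0.668, -0.0]
contact_force: [-0.1, -0.1, 1.2]
gripper_width: 0.999
grasp_force: 0.0
```

```bash
python3 plan.py .4584 .2929 .025 -.1044; python3 - <<'E'
from h import *
im,d=eyes.grab_frame("top");C=cloud("top",d)
for k,c,h,b in [("a",(.6039,.0917),.026,.013),("b",(.6155,.0074),.038,.013),("c",(.627,-.0768),.05,.013)]:
    m=heelmask(C,d,c,h,b);x,e=fit("top",m,[D],c,h+b,[.1356]);print(k,x.round(4),e,"z",np.median(C[m][:,2]))
E
```

```text
t 22.0 pos [0.4567 0.2907 0.1304] yaw -0.107 tilt 0.03 w 0.999 gf 0.0 F [-0.1 -0.1  1.2] j6 0.54 left [ 0.0017  0.0022 -0.1054] 0.0026
[ 0.02   0.012  0.878 -0.003]
a [0.6052 0.0908 0.151 ] 0.0434473777672546 z 0.039789356006523
b [0.6168 0.007  0.1566] 0.037569573283859015 z 0.051831062030825215
c [ 0.6272 -0.0765  0.1138] 0.04347826086956519 z 0.06377517859846737
```

>>> servo_tool --motion '[1, 0.02, 0.012, 0.4, -0.003, 1, 0.02, 0.012, 0.8, -0.003, 1, 0.02, 0.012, 0.88, -0.003, 1, 0.02, 0.012, 0.88, -0.003]'

```text
time: 22.55
tool_pos: [0.4578, 0.294, 0.0252]
tool_rot: [-0.0, 0.743, 0.67, -0.0]
contact_force: [0.0, 0.8, 1.3]
gripper_width: 1.0
grasp_force: 0.0
```

>>> servo_tool --motion '[-1, 0, 0, 0, 0, -1, 0, 0, 0, 0, -1, 0, 0, 0, 0, -1, 0, 0, 0, 0, -1, 0, 0, 0, 0]'

```text
time: 23.18
tool_pos: [0.4589, 0.2951, 0.027]
tool_rot: [0.001, 0.742, 0.67, 0.002]
contact_force: [-0.6, -0.4, 6.5]
gripper_width: 0.531
grasp_force: 62.1
```

>>> servo_tool --motion '[-1, 0, 0, -0.4, 0, -1, 0, 0, -0.8, 0, -1, 0, 0, -1, 0, -1, 0, 0, -1, 0]'

```text
time: 23.68
tool_pos: [0.4587, 0.2951, 0.1474]
tool_rot: [0.001, 0.742, 0.67, 0.002]
contact_force: [0.1, 0.4, -2.3]
gripper_width: 0.535
grasp_force: 61.8
```

```bash
python3 plan.py .639 -.169 .14 .1356
```

```text
t 23.68 pos [0.4587 0.2951 0.1474] yaw -0.1023 tilt 0.29 w 0.535 gf 61.79386407136917 F [ 0.1  0.4 -2.3] j6 0.54 left [ 0.1803 -0.4641 -0.0074] 0.2379
[-0.923  0.472  0.016 -0.076]
[-0.95   0.417  0.016 -0.076]
[-0.973  0.359  0.016 -0.076]
[-0.993  0.301  0.016 -0.076]
```

>>> servo_tool --motion '[-1, -0.92, 0.47, 0, -0.076, -1, -0.92, 0.47, 0, -0.076, -1, -0.92, 0.47, 0, -0.076]'

```text
time: 24.05
tool_pos: [0.502, 0.1754, 0.1425]
tool_rot: [-0.001, 0.724, 0.69, -0.002]
contact_force: [-0.8, 0.5, -0.2]
gripper_width: 0.531
grasp_force: 61.9
```

>>> servo_tool --motion '[-1, -0.95, 0.415, 0, -0.076, -1, -0.95, 0.415, 0, -0.076, -1, -0.95, 0.415, 0, -0.076]'

```text
time: 24.42
tool_pos: [0.5471, 0.0604, 0.1432]
tool_rot: [-0.001, 0.703, 0.711, -0.001]
contact_force: [-0.4, 0.3, -0.1]
gripper_width: 0.528
grasp_force: 61.9
```

>>> servo_tool --motion '[-1, -0.97, 0.36, 0, -0.076, -1, -0.97, 0.36, 0, -0.076, -1, -0.97, 0.36, 0, -0.076]'

```text
time: 24.8
tool_pos: [0.5925, -0.0544, 0.1434]
tool_rot: [-0.001, 0.681, 0.733, -0.0]
contact_force: [0.1, 1.2, -1.8]
gripper_width: 0.532
grasp_force: 62.0
```

>>> servo_tool --motion '[-1, -0.98, 0.3, 0, -0.076, -1, -0.98, 0.3, 0, -0.076, -1, -0.98, 0.3, 0, -0.076, -1, -0.98, 0.3, 0, -0.076]'

```text
time: 25.3
tool_pos: [0.6365, -0.1651, 0.1434]
tool_rot: [-0.002, 0.657, 0.754, -0.0]
contact_force: [-0.1, 0.1, -1.7]
gripper_width: 0.526
grasp_force: 62.1
```

```bash
python3 plan.py .6385 -.1668 .046 .1356
```

```text
t 25.3 pos [ 0.6365 -0.1651  0.1434] yaw 0.1376 tilt 0.18 w 0.526 gf 62.08472281694412 F [-0.1  0.1 -1.7] j6 -0.51 left [ 0.002  -0.0017 -0.0974] -0.002
[-0.016  0.014  0.812  0.003]
```

>>> servo_tool --motion '[-1, -0.016, 0.014, 0.4, 0.003, -1, -0.016, 0.014, 0.7, 0.003, -1, -0.016, 0.014, 0.82, 0.003, -1, -0.016, 0.014, 0.82, 0.003]'

```text
time: 25.8
tool_pos: [0.6383, -0.1673, 0.0455]
tool_rot: [-0.001, 0.658, 0.753, -0.0]
contact_force: [0.5, -0.5, -1.0]
gripper_width: 0.532
grasp_force: 62.1
```

```bash
python3 plan.py .6385 -.1668 .039 .1356
```

```text
t 25.8 pos [ 0.6383 -0.1673  0.0455] yaw 0.1356 tilt 0.14 w 0.532 gf 62.084485441446304 F [ 0.5 -0.5 -1. ] j6 -0.5 left [ 0.0002  0.0005 -0.0065] 0.0
[ 0.004  0.003  0.054 -0.   ]
```

>>> servo_tool --motion '[-1, 0.004, 0, 0.025, 0, -1, 0.004, 0, 0.045, 0, -1, 0.004, 0, 0.06, 0, -1, 0.004, 0, 0.06, 0]'

```text
time: 26.3
tool_pos: [0.6396, -0.1689, 0.0401]
tool_rot: [0.001, 0.658, 0.753, 0.0]
contact_force: [-0.1, 0.7, 0.0]
gripper_width: 0.532
grasp_force: 62.2
```

>>> servo_tool --motion '[-1, 0.01, -0.005, 0.004, 0, -1, 0.01, -0.005, 0.01, 0, -1, 0.01, -0.005, 0.01, 0]'

```text
time: 26.68
tool_pos: [0.6392, -0.1683, 0.0401]
tool_rot: [0.001, 0.658, 0.753, 0.0]
contact_force: [-0.7, -1.9, 6.2]
gripper_width: 0.53
grasp_force: 62.9
```

>>> servo_tool --motion '[1, 0, 0, 0, 0, 1, 0, 0, 0, 0, 1, 0, 0, 0, 0, 1, 0, 0, 0, 0]'

```text
time: 27.18
tool_pos: [0.638, -0.1673, 0.0378]
tool_rot: [-0.0, 0.658, 0.753, -0.0]
contact_force: [0.2, -0.5, 0.1]
gripper_width: 0.999
grasp_force: 0.0
```

>>> servo_tool --motion '[1, 0, 0, -0.4, 0, 1, 0, 0, -0.8, 0, 1, 0, 0, -1, 0, 1, 0, 0, -1, 0]'

```text
time: 27.68
tool_pos: [0.6399, -0.168, 0.1612]
tool_rot: [0.003, 0.658, 0.753, 0.001]
contact_force: [-0.1, 0.2, 0.5]
gripper_width: 0.998
grasp_force: 0.0
```

>>> servo_tool --motion '[1, 0, -0.7, 0, 0, 1, 0, -1, 0, 0, 1, 0, -1, 0, 0]'

```text
time: 28.05
tool_pos: [0.5142, -0.1824, 0.1535]
tool_rot: [-0.004, 0.659, 0.752, -0.001]
contact_force: [0.7, 0.1, -0.6]
gripper_width: 0.998
grasp_force: 0.0
```

>>> servo_tool --motion '[1, 0, -0.7, 0, 0, 1, 0, -1, 0, 0, 1, 0, -1, 0, 0, 1, 0, -1, 0, 0]'

```text
time: 28.55
tool_pos: [0.4009, -0.1997, 0.1579]
tool_rot: [0.0, 0.658, 0.753, 0.0]
contact_force: [0.2, -0.2, 0.3]
gripper_width: 1.0
grasp_force: 0.0
```

```bash
python3 - <<'E'
from h import *
im,d=eyes.grab_frame("top");C=cloud("top",d);big=cv2.resize(im[:,:,::-1],None,fx=S,fy=S,interpolation=cv2.INTER_CUBIC)
r0=np.array([.6212,-.0347]);w=.1356;R=np.array([[np.cos(w),-np.sin(w)],[np.sin(w),np.cos(w)]])
for p in polypix("top",ROW,[*r0,w],.013): cv2.polylines(big,[np.round((p+.5)*S).astype(int)],True,(0,0,255),1)
for k,l in zip("abcd",(.1275,.0425,-.0425,-.1275)):
    c=r0+R@[0,l];m=heelmask(C,d,c,HT[k],.013);x,e=fit("top",m,[D],c,HT[k]+.013,[0,.1356,.27])
    print(k,"local err mm",((x[:2]-c)@R*1e3).round(1),"yaw",np.degrees(x[2]-w).round(1),round(e,3),"z",np.median(C[m][:,2]).round(4))
cv2.imwrite("pics/end.png",cv2.resize(big[120*S:270*S,200*S:430*S],(780,509)))
E
```

```text
a local err mm [ 1.2 -0.7] yaw -0.1 0.037 z 0.0398
b local err mm [ 1.2 -0.6] yaw 1.3 0.036 z 0.0518
c local err mm [0.1 0.2] yaw 0.3 0.043 z 0.0638
d local err mm [-0.5 -0.1] yaw 0.5 0.046 z 0.0777
```

View pics/end.png

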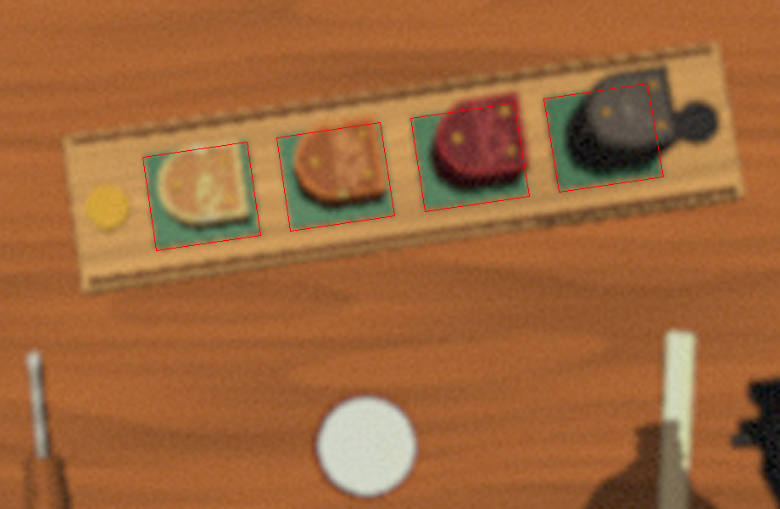

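The picture shows all four heels upright on their pads, a to d from the brass end, at crop pixels (205,185), (340,165), (480,140) and (620,120). The tall ones look offset only because of perspective. All are within about 1.4 mm and 1.3°.

```bash
python3 -c "
from plant import job_done
print(job_done())"
```

```text
the job is handed in; nothing more can be done
None
```

All four heels are standing on their pads in height order, shortest by the brass disc. By the last camera fit they are within about 1.4 mm and 1.3° of centred and square. They are released, the arm is clear, and the job was handed in at about 29 s.

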